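Hang the specimen frame on the twin pins of the splash-test rig

TASK

Lift the white specimen frame out of its grey stand by the orange fin and hang it by its two holes on the two brass pins of the test rig, its window hanging down on the robot's side of the rail. The pin carriage has been clamped a little to the robot's left of the middle of the rail, we do not know how far, so rest the frame lightly on the pin tips and feel along the rail until both pins enter. Then push it down against the springs with about 15 N for half a second, never with more than 35 N, let go so that it stays fully home and level, and leave everything else where it is.

Things in the scene. Friction and masses are not known exactly. Their poses are not given: they have to be found in the camera images.
- frame_fin (a point): Orange upright grip fin of the specimen frame, 14 mm thick (frame's x), 50 mm wide (y), 48 mm high, on the white flange. The point is its mid-plane centre, 36 mm above the flange's underside (flange top 28 mm below it, fin top 20 mm above). Axes: z up, y along the flange, -x to the side where the window hangs. The frame weighs 0.2 to 0.4 kg, centre of mass below the fin.
- frame_hang (a point): Point midway between the frame's two holes on the flange's underside; axes as frame_fin, which lies 6 mm to -x and 36 mm up. Flange 48 (x) x 144 (y) x 8 mm, vertical through holes of 13 mm diameter at y = +40 and -40 mm, x = 0. Window plate 100 mm wide, hanging 90 mm below the flange, from x = -24 to -20 mm.
- frame: The whole specimen frame; same origin and axes as frame_hang.
- stand: Fixed grey parking stand, origin under its centre: two walls at y = +-57 to +-75 mm, 60 mm deep in x, tops at 115 mm, on which the flange ends rest, the window hanging between them; open to -x and +x. The frame starts on it centred within 4 mm and 0.04 rad.
- seat (a point): Middle of the rig's rail, at the height (140 mm above the table) of the pin head's flat top, where the flange's underside ends. Axes: y along the rail, -x the robot's side. The pin head is centred at x = 0, but its carriage is clamped anywhere from 5 to 27 mm to +y (left) of here; that shift is not measured. Hung right, frame_hang is here but for that shift, axes parallel.
- rig: Fixed test rig, origin under its steel tray, 130 (x) x 230 (y) x 20 mm; rail along y, top at 104 mm; end posts 110 mm high at y = +-100 mm; nothing in front of the rail (-x). On it the blue pin head, 116 mm long (y), x -15 to +19 mm, with two upright brass pins, 10 mm diameter, 80 mm apart along y, 22 mm tall above its top, the last 3 mm tapering to 6 mm.
- pinhead (a joint): How far the spring-cushioned blue pin head (with its pins) is pushed down, m: 0 at rest against its top stop. It yields only beyond about 5 N, then 2 N more per mm, bottoms out at 0.008 m (21 N), and springs back when let go.
- beaker_mid (a point): Bystander: glass beaker, 66 mm across, 80 mm high; its centre.
- bottle_mid (a point): Bystander: amber bottle, 60 mm across, 110 mm high; its centre.
- jar_mid (a point): Bystander: white jar with red cap, 64 mm across, 70 mm high; its centre.
- dish_center (a point): Bystander: clear flat dish, 90 mm across, 14 mm high; its centre.
- driver_grip (a point): Bystander: screwdriver lying on the bench; centre of its handle.
- weight_mid (a point): Bystander: brass calibration weight, 36 mm across, 50 mm high; its centre.

How it is judged:
By the outcome, as a careful person would: the job done as asked, in the order asked, and still so for the second after the job is handed in, with the robot touching nothing.
It also fails if it takes over 72 s, if anything falls off the work surface, if the arm or the gripper's body presses on something with over 40 N, if the wrist force passes 120 N, or if a joint passes its speed limit or range.

ROBOT

A 7-joint arm with a two-finger parallel gripper is mounted at the origin on the work surface. World frame = base frame: x ahead of the robot, y to its left, z up, the work surface at z = 0. Lengths are in m, angles in rad, forces in N, time in s.
With the tool pointing down it reaches from about 0.425 to 0.925 m from the base axis. Payload 6.8 kg.
Tool frame: the origin (TCP) lies midway between the tips of the shut fingers; the grasp point (between the pads) lies 19 mm behind it; z points along the fingers, y is the line along which they close (so a half turn about z gives the same grasp; the last joint's range is limited). The gripper opens to 85 mm and grips with 20 to 120 N. Pads are 22 mm wide; open, the fingers measure 114 mm over their backs; the gripper's body (76 mm by 85 mm) begins 54 mm behind the grasp point. The pads swing forward as they close: fully open they stand 13 mm farther back than shut.
Start: joints at [1.03, 0.477, 0.022, 1.555, -0.011, 1.109, -0.083], TCP at [0.283, -0.613, 0.231] pointing down, gripper open.
Joint ranges: [-2.96, 2.96], [-0.34, 2.1], [-1.41, 1.46], [0.24, 2.44], [-1.37, 4.51], [0.17, 1.92], [-2.96, 2.96]. Speed limits (rad/s): [2.39, 2.39, 3.14, 3.14, 3.14, 3.14, 3.14].

INTERFACE

Orientations are given as a rotation vector (axis times angle).
In Python, from bench import get_obs, grab_frame, camera_params, r gives the robot as it stands.
- The arm moves only by the shell command python3 -m jog 'ROWS' [FORCE]. ROWS is JSON, a list of rows, each an object of numbers: "rx", "ry", "rz": the turn, a rotation vector about the world's x, y, z scaled (see below); "x", "y", "z": the shift along the world's x, y, z scaled (see below); "jaw": the opening, from -1 (shut) to 1 (fully open). In form: [{"rx": .., "ry": .., "rz": .., "x": .., "y": .., "z": .., "jaw": ..}, ...]. A call has 1 to 8 rows; each row shifts and turns the commanded pose from where the row before left it; what a row does not reach is not made up. The controller multiplies each number of a shift by 60 mm and each number of a turn by 10 degrees. A row lasts 1/8 s, in which the tool goes at most 62.5 mm and 10.7 degrees, less where a joint would pass 70% of its speed; a pose out of reach is approached as far as the arm can. A call with a number of a shift or a turn outside -1 to 1 is refused whole. A call with a gripper value outside its range is refused whole. The fingers move at their own pace and stop on an object; FORCE is the grip in N (left out, the last holds). Time passes only in rows, so rows that do not move let the fingers close. It gives the time, the measured TCP pose, the force, the opening and the grip force at its end, in the units of the state.
- get_obs(): the state, without advancing time (a new reading comes with each control period).
- grab_frame(name): name is "scene" or "top"; returns the picture (480x640x3 uint8, red, green, blue); there is no depth.
- camera_params(name): a dict with "fx", "fy", "cx", "cy" (pixels), "k1" (the pictures are not rectified: a ray, as slopes to the right and down, at radius r is drawn at 1 + k1 r^2 times it, then the intrinsics apply), "R" (3x3) and "t" (3): a world point X has camera coordinates R X + t. Camera axes: x right, y down, z forward; pixel columns grow to the right and rows downward; lengths in m; the calibration is good to about 2 mm. A picture is of the moment at which its call begins. camera_params takes no time and is no camera call.
- r.hand_in(): hands the job in; it is judged then, once.
The state is a dict: "clock": time; "joints": joint angles; "qvel": joint speeds; "tau": joint torques, N m; "tcp_pos": TCP position; "orientation": TCP orientation; "contact_force": force on the tool from outside, world axes, zero at the start; "moment": the same for the moment, N m; "grip_width": finger opening in m; "gripper_force": force on a finger pad.
Only numpy, scipy, OpenCV 4.12 (cv2) and the standard library are available. Lean on these libraries where they do the work, as an engineer would, in place of code of your own. Each camera call takes 0.05 s, during which the arm holds its last target. There are 200 camera calls.

## Working session

There is one attempt and no reset: what is moved stays moved. The work goes in short steps, Python scripts to look and compute and a shell command to move; the robot and the scene stay as the last step left them, time stands still between calls to the robot, and variables do not carry over. Pictures are saved under pics/ and viewed, at most 10 in all, crops included, and the job is handed in when it is done.

```bash
ls; mkdir -p pics
python3 - <<'E'
from bench import get_obs, grab_frame, camera_params
import cv2
for n in("scene","top"):
    im=grab_frame(n); cv2.imwrite(f"pics/{n}0.png",im[:,:,::-1]); print(n,camera_params(n))
o=get_obs(); print({k:o[k] for k in("clock","tcp_pos","orientation","contact_force","grip_width")})
E
```

```text
pics
scene {'fx': 526.9084050522548, 'fy': 526.9084050522548, 'cx': 313.9320042456834, 'cy': 245.4098590509675, 'k1': -0.013265484661128027, 'R': array([[-0.85822725,  0.51309773, -0.01329317],
       [ 0.39893706,  0.65053454, -0.64626159],
       [-0.32294768, -0.55994244, -0.76300017]]), 't': array([ 0.49189437, -0.13877447,  1.43353877])}
top {'fx': 505.13308951151527, 'fy': 505.13308951151527, 'cx': 318.7630540495395, 'cy': 241.41868716580024, 'k1': -0.1443636297991872, 'R': array([[-0.02870949, -0.99937367, -0.02068886],
       [-0.99026335,  0.03125603, -0.13565234],
       [ 0.13621403,  0.01659291, -0.99054046]]), 't': array([0.0103143 , 0.56828144, 1.07994431])}
{'clock': 0.1, 'tcp_pos': array([ 0.28283737, -0.6123017 ,  0.23041209]), 'orientation': array([-3.06679235e+00, -6.74182382e-01,  7.72660814e-04]), 'contact_force': array([-0.01634784,  0.03459216, -0.00637839]), 'grip_width': 0.08577859624923509}
```

View pics/scene0.png

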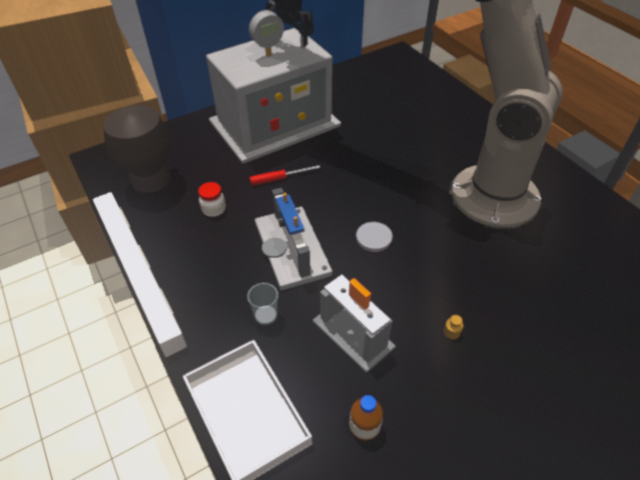

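View pics/top0.png

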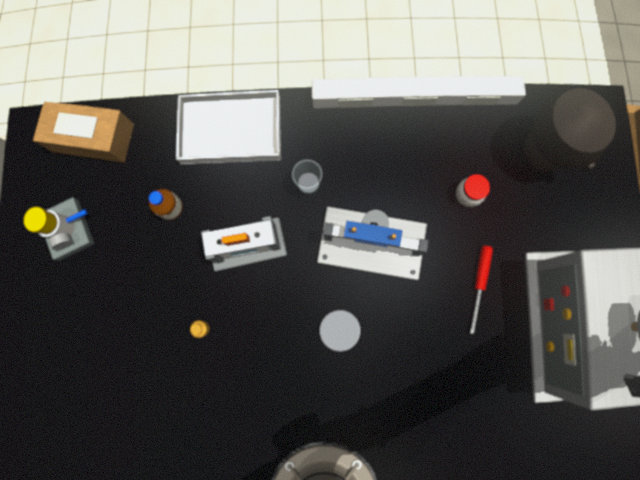

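The scene view shows the frame in its stand (fin at about (359,293)) and the rig (pins near (281,200) and (295,222)). In the top view the fin is at (235,239) and the pins are near (354,230) and (393,236). Next I'll take closer crops and compute colour centroids.

```bash
cat > h.py <<'E'
import numpy as np, cv2
from bench import get_obs, grab_frame, camera_params
P={n:camera_params(n) for n in("scene","top")}
def ray(n,uv):
    p=P[n]; d=np.array([(uv[0]-p["cx"])/p["fx"],(uv[1]-p["cy"])/p["fy"]]); s=d.copy()
    for _ in range(20): s=d/(1+p["k1"]*(s@s))
    R=np.array(p["R"]); return -R.T@p["t"], R.T@np.array([s[0],s[1],1.])
def plane(n,uv,z):
    c,d=ray(n,uv); return c+d*(z-c[2])/d[2]
def tri(a,b):
    (c1,d1),(c2,d2)=ray("scene",a),ray("top",b)
    s=np.linalg.lstsq(np.c_[d1,-d2],c2-c1,rcond=None)[0]
    p,q=c1+s[0]*d1,c2+s[1]*d2; return (p+q)/2,np.linalg.norm(p-q)
def blobs(im,lo,hi,box,mina=4):
    h=cv2.cvtColor(im,cv2.COLOR_RGB2HSV); m=cv2.inRange(h,np.array(lo),np.array(hi))
    k=np.zeros_like(m); u0,v0,u1,v1=box; k[v0:v1,u0:u1]=m[v0:v1,u0:u1]
    n,_,st,ce=cv2.connectedComponentsWithStats(k)
    return [(ce[i].round(1),st[i].tolist(),cv2.minAreaRect(np.argwhere(_==i)[:,::-1].astype(np.float32))) for i in range(1,n) if st[i,4]>=mina]
E
python3 - <<'E'
from h import *
B={"scene":(250,180,400,370),"top":(190,190,440,290)}
for n in B:
    im=cv2.imread(f"pics/{n}0.png")[:,:,::-1].copy()
    print(n,"C",-P[n]["R"].T@P[n]["t"])
    for nm,lo,hi in(("orange",(5,150,120),(22,255,255)),("blue",(100,120,60),(130,255,255))):
        for b in blobs(im,lo,hi,B[n]): print(nm,b)
    u0,v0,u1,v1=B[n]; cv2.imwrite(f"pics/{n}c.png",cv2.resize(im[v0:v1,u0:u1,::-1],None,fx=3,fy=3,interpolation=cv2.INTER_CUBIC))
E
```

```text
scene C [0.94047746 0.64058691 1.01064455]
orange (array([284.5, 193.5]), [284, 193, 2, 2, 4], ((284.5, 193.5), (1.0, 1.0), 90.0))
orange (array([360.3, 290.9]), [350, 278, 21, 30, 279], ((359.0000305175781, 292.0000305175781), (29.698482513427734, 15.55634880065918), 45.0))
blue (array([288.9, 213.9]), [276, 194, 27, 39, 475], ((289.1780700683594, 213.80821228027344), (37.92133712768555, 15.449433326721191), 69.44395446777344))
top C [ 0.41594083 -0.02537379  1.14703064]
orange (array([353.6, 229.2]), [353, 228, 2, 3, 5], ((353.5, 229.0), (2.0, 1.0), 90.0))
orange (array([234.5, 238.3]), [222, 233, 26, 11, 178], ((234.5, 238.50001525878906), (7.452413558959961, 25.495098114013672), 78.69007110595703))
orange (array([393.4, 235.8]), [393, 235, 2, 3, 5], ((393.5, 236.0), (2.0, 1.0), 90.0))
blue (array([372.5, 233.8]), [345, 222, 57, 24, 872], ((372.65386962890625, 233.73077392578125), (55.696983337402344, 18.8271484375), 11.309932708740234))
```

View pics/scenec.png

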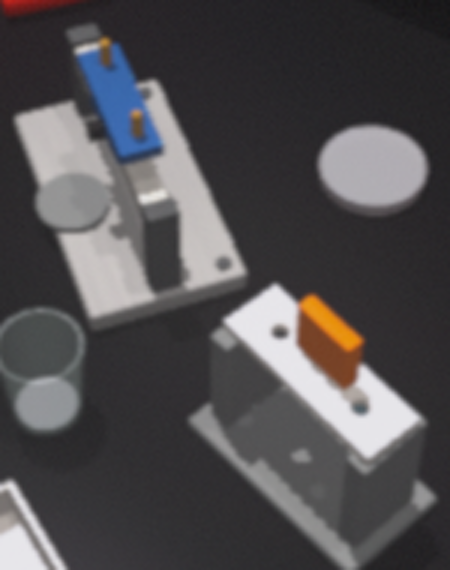

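View pics/topc.png

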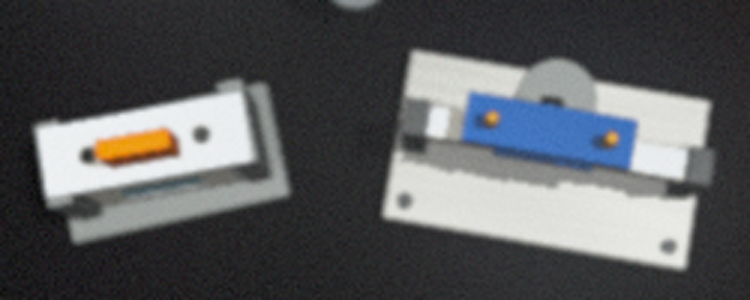

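The crops show holes at scene (343.7,290.3) and (370,315.3), and top (219.7,241.7) and (257,234.3). Pin tips are at scene (284.7,194) and (296,218.3), and top (354,229) and (393.7,236). The fin and the post ends are also clear.

Run:
```python
from h import *
f=lambda a:np.round(a,4)
S=lambda x,y:(250+x/3,180+y/3)
T=lambda x,y:(190+x/3,190+y/3)
# holes: plane 0.123
hs=[plane("scene",S(281,331),.123),plane("scene",S(360,406),.123)]
ht=[plane("top",T(89,155),.123),plane("top",T(201,133),.123)]
print("holes",f(hs),f(ht),np.linalg.norm(hs[0]-hs[1]),np.linalg.norm(ht[0]-ht[1]))
fl=[plane("top",T(*p),.123) for p in((35,124),(243,86),(256,160),(48,207))]; print("flange",f(fl),f(np.mean(fl,0)))
fl=[plane("scene",S(*p),.123) for p in((277,286),(425,422),(365,462),(224,319))]; print("flangeS",f(fl),f(np.mean(fl,0)))
ft=[plane("top",T(*p),.171) for p in((96,140),(168,130),(172,150),(97,160))]; print("fintop",f(ft),f(np.mean(ft,0)))
ft=[plane("scene",S(*p),.171) for p in((314,296),(363,341),(350,351),(300,303))]; print("fintopS",f(ft),f(np.mean(ft,0)))
for a,b in(((104,40),(492,117)),((138,112),(611,138))): print("pin",tri(S(*a),T(*b)),f(plane("scene",S(*a),.162)),f(plane("top",T(*b),.162)))
pb=[plane("top",T(*p),.14) for p in((470,94),(637,120),(634,168),(464,141))];print("head",f(pb),f(np.mean(pb,0)))
po=[plane("top",T(*p),.110) for p in((414,114),(702,166))];print("posts",f(po),np.linalg.norm(po[0]-po[1]))
tr=[plane("top",T(*p),.02) for p in((411,50),(711,100),(686,268),(383,217))];print("tray",f(tr),f(np.mean(tr,0)))
```

```text
holes [[0.5748 0.1251 0.123 ]
 [0.5632 0.2032 0.123 ]] [[0.5627 0.1965 0.123 ]
 [0.5755 0.1186 0.123 ]] 0.07889881400449937 0.07899392545167214
flange [[0.5856 0.2345 0.123 ]
 [0.6073 0.0891 0.123 ]
 [0.5556 0.081  0.123 ]
 [0.5275 0.2253 0.123 ]] [0.569  0.1575 0.123 ]
flangeS [[0.5562 0.0913 0.123 ]
 [0.534  0.2355 0.123 ]
 [0.5848 0.2398 0.123 ]
 [0.6028 0.0961 0.123 ]] [0.5694 0.1657 0.123 ]
fintop [[0.5656 0.1814 0.171 ]
 [0.5707 0.1336 0.171 ]
 [0.5574 0.1311 0.171 ]
 [0.5523 0.1808 0.171 ]] [0.5615 0.1567 0.171 ]
fintopS [[0.5606 0.1406 0.171 ]
 [0.5537 0.1872 0.171 ]
 [0.5653 0.1893 0.171 ]
 [0.5716 0.1406 0.171 ]] [0.5628 0.1644 0.171 ]
pin (array([ 0.57579507, -0.08384412,  0.22470703]), np.float64(0.028492603432008774)) [ 0.5581 -0.1526  0.162 ] [ 0.5739 -0.0791  0.162 ]
pin (array([ 0.55299248, -0.15436499,  0.08360493]), np.float64(0.04006313575117801)) [ 0.5733 -0.0728  0.162 ] [ 0.5575 -0.1568  0.162 ]
head [[ 0.5936 -0.0661  0.14  ]
 [ 0.5724 -0.1779  0.14  ]
 [ 0.5399 -0.1742  0.14  ]
 [ 0.5618 -0.0609  0.14  ]] [ 0.5669 -0.1198  0.14  ]
posts [[ 0.5861 -0.028   0.11  ]
 [ 0.5435 -0.226   0.11  ]] 0.20254645050347772
tray [[ 0.6501 -0.0275  0.02  ]
 [ 0.6046 -0.2532  0.02  ]
 [ 0.4784 -0.2272  0.02  ]
 [ 0.5237 -0.0027  0.02  ]] [ 0.5642 -0.1277  0.02  ]
```

```bash
python3 -m jog '[{"z":0.6},{"z":0.8},{"z":0.8},{"z":0.8},{"z":0.6}]' 100
python3 - <<'E'
from h import *
for n,uv in(("top",(622,322)),("scene",(267,28))):
    print(n,[plane(n,uv,z).round(3) for z in(.25,.35)])
im=grab_frame("scene"); cv2.imwrite("pics/s1.png",im[:,:,::-1])
E
```

```text
top [array([ 0.372, -0.566,  0.25 ]), array([ 0.376, -0.506,  0.35 ])]
scene [array([ 0.308, -0.705,  0.25 ]), array([ 0.391, -0.528,  0.35 ])]validation failed for argument at $[0]...
```

```bash
python3 -m jog '[{"rx":0,"ry":0,"rz":0,"x":0,"y":0,"z":0.6,"jaw":1},{"rx":0,"ry":0,"rz":0,"x":0,"y":0,"z":0.8,"jaw":1},{"rx":0,"ry":0,"rz":0,"x":0,"y":0,"z":0.8,"jaw":1},{"rx":0,"ry":0,"rz":0,"x":0,"y":0,"z":0.8,"jaw":1},{"rx":0,"ry":0,"rz":0,"x":0,"y":0,"z":0.8,"jaw":1}]' 100
```

```text
clock: 0.78
tcp_pos: [0.2829, -0.6125, 0.4606]
orientation: [-3.068, -0.674, 0.0]
contact_force: [0.7, -1.2, -0.2]
grip_width: 0.0855
gripper_force: 0.0
```

```bash
python3 -m jog '[{"rx":0,"ry":0,"rz":0.46,"x":0.3,"y":0.5,"z":0,"jaw":1},{"rx":0,"ry":0,"rz":0.46,"x":0.5,"y":0.8,"z":0,"jaw":1},{"rx":0,"ry":0,"rz":0.46,"x":0.5,"y":0.8,"z":0,"jaw":1},{"rx":0,"ry":0,"rz":0.46,"x":0.5,"y":0.8,"z":0,"jaw":1},{"rx":0,"ry":0,"rz":0.46,"x":0.5,"y":0.8,"z":0,"jaw":1},{"rx":0,"ry":0,"rz":0.46,"x":0.5,"y":0.8,"z":0,"jaw":1},{"rx":0,"ry":0,"rz":0.46,"x":0.5,"y":0.8,"z":0,"jaw":1},{"rx":0,"ry":0,"rz":0.46,"x":0.5,"y":0.8,"z":0,"jaw":1}]' 
python3 -m jog '[{"rx":0,"ry":0,"rz":0.46,"x":0.3,"y":0.8,"z":-0.4,"jaw":1},{"rx":0,"ry":0,"rz":0.46,"x":0.3,"y":0.8,"z":-0.4,"jaw":1},{"rx":0,"ry":0,"rz":0.46,"x":0.2,"y":0.8,"z":-0.4,"jaw":1},{"rx":0,"ry":0,"rz":0.46,"x":0,"y":0.8,"z":-0.4,"jaw":1},{"rx":0,"ry":0,"rz":0.46,"x":0,"y":0.8,"z":-0.4,"jaw":1},{"rx":0,"ry":0,"rz":0.46,"x":0,"y":0.8,"z":-0.4,"jaw":1},{"rx":0,"ry":0,"rz":0.46,"x":0,"y":0.8,"z":-0.4,"jaw":1},{"rx":0,"ry":0,"rz":0.46,"x":0,"y":0.6,"z":-0.2,"jaw":1}]'
```

```text
clock: 1.78
tcp_pos: [0.5116, -0.2451, 0.4592]
orientation: [-2.697, -1.612, 0.0]
contact_force: [0.1, -0.3, 0.0]
grip_width: 0.0853
gripper_force: 0.0
clock: 2.78
tcp_pos: [0.558, 0.1272, 0.2778]
orientation: [-2.047, -2.381, 0.002]
contact_force: [0.5, -0.4, 0.5]
grip_width: 0.0851
gripper_force: 0.0
```

```bash
python3 -m jog '[{"rx":0,"ry":0,"rz":0,"x":0.08,"y":0.35,"z":-0.3,"jaw":1},{"rx":0,"ry":0,"rz":0,"x":0,"y":0.2,"z":-0.6,"jaw":1},{"rx":0,"ry":0,"rz":0,"x":0,"y":0,"z":-0.4,"jaw":1},{"rx":0,"ry":0,"rz":0,"x":0,"y":0,"z":0,"jaw":1}]'
python3 - <<'E'
from h import *
a=grab_frame("scene")[230:380,290:440]; b=grab_frame("top")[180:330,170:320]
cv2.imwrite("pics/g.png",cv2.resize(np.hstack([a,b])[:,:,::-1],None,fx=2.6,fy=2.6,interpolation=cv2.INTER_CUBIC))
E
```

```text
clock: 3.28
tcp_pos: [0.5625, 0.1576, 0.1993]
orientation: [-2.051, -2.377, 0.006]
contact_force: [0.6, 0.4, 0.7]
grip_width: 0.0851
gripper_force: 0.0
```

View pics/g.png

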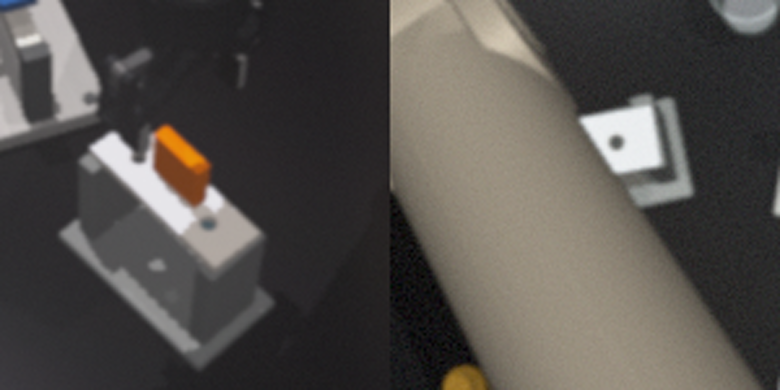

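The scene crop shows the open fingers hovering either side of the fin (left tip near crop (143,140), right tip near (243,85)). The arm blocks most of the top view. The kinematics agree, so I'll descend.

```bash
python3 -c "
from h import *
print(plane('scene',(290+143/2.6,230+140/2.6),.212),plane('scene',(290+241/2.6,230+87/2.6),.212))"
python3 -m jog '[{"rx":0,"ry":0,"rz":0,"x":0,"y":0.04,"z":-0.3,"jaw":1},{"rx":0,"ry":0,"rz":0,"x":0,"y":0,"z":-0.4,"jaw":1},{"rx":0,"ry":0,"rz":0,"x":0,"y":0,"z":-0.35,"jaw":1},{"rx":0,"ry":0,"rz":0,"x":0,"y":0,"z":0,"jaw":1}]'
```

```text
[0.60124433 0.16566862 0.212     ] [0.51287873 0.16287493 0.212     ]
clock: 3.88
tcp_pos: [0.5628, 0.1601, 0.1367]
orientation: [-2.052, -2.377, 0.004]
contact_force: [0.4, 0.2, 1.0]
grip_width: 0.0854
gripper_force: 0.0
```

```bash
python3 -m jog '[{"rx":0,"ry":0,"rz":0,"x":0,"y":0,"z":0,"jaw":-1},{"rx":0,"ry":0,"rz":0,"x":0,"y":0,"z":0,"jaw":-1},{"rx":0,"ry":0,"rz":0,"x":0,"y":0,"z":0,"jaw":-1},{"rx":0,"ry":0,"rz":0,"x":0,"y":0,"z":0,"jaw":-1},{"rx":0,"ry":0,"rz":0,"x":0,"y":0,"z":0,"jaw":-1},{"rx":0,"ry":0,"rz":0,"x":0,"y":0,"z":0,"jaw":-1},{"rx":0,"ry":0,"rz":0,"x":0,"y":0,"z":0,"jaw":-1},{"rx":0,"ry":0,"rz":0,"x":0,"y":0,"z":0,"jaw":-1}]' 100; python3 -c "
from bench import get_obs; o=get_obs(); print(o['contact_force'],o['moment'])"
```

```text
clock: 4.88
tcp_pos: [0.5641, 0.1607, 0.1389]
orientation: [2.053, 2.378, 0.001]
contact_force: [-1.5, -0.7, 6.0]
grip_width: 0.0124
gripper_force: 98.3
[-1.53248626 -0.69918228  6.0102757 ] [-0.12669479  0.37707335  0.0129089 ]
```

```bash
python3 -m jog '[{"rx":0,"ry":0,"rz":0,"x":0,"y":0,"z":0.1,"jaw":-1},{"rx":0,"ry":0,"rz":0,"x":0,"y":0,"z":0.3,"jaw":-1},{"rx":0,"ry":0,"rz":0,"x":0,"y":0,"z":0.5,"jaw":-1},{"rx":0,"ry":0,"rz":0,"x":0,"y":0,"z":0.6,"jaw":-1},{"rx":0,"ry":0,"rz":0,"x":0,"y":0,"z":0.6,"jaw":-1},{"rx":0,"ry":0,"rz":0,"x":0,"y":0,"z":0.5,"jaw":-1},{"rx":0,"ry":0,"rz":0,"x":0,"y":0,"z":0.2,"jaw":-1},{"rx":0,"ry":0,"rz":0,"x":0,"y":0,"z":0,"jaw":-1}]'; python3 -c "
from bench import get_obs; o=get_obs(); print(o['contact_force'],o['moment'])"
```

```text
clock: 5.88
tcp_pos: [0.564, 0.1607, 0.3069]
orientation: [2.052, 2.378, 0.001]
contact_force: [-0.1, -0.0, -2.8]
grip_width: 0.0127
gripper_force: 97.6
[-0.12513934 -0.03977606 -2.81163843] [-0.03604874 -0.03572942 -0.02764749]
```

```bash
python3 -m jog '[{"rx":0,"ry":0,"rz":-0.25,"x":-0.04,"y":-0.3,"z":0,"jaw":-1},{"rx":0,"ry":0,"rz":-0.25,"x":0,"y":-0.6,"z":0,"jaw":-1},{"rx":0,"ry":0,"rz":-0.25,"x":0,"y":-0.7,"z":0,"jaw":-1},{"rx":0,"ry":0,"rz":-0.25,"x":0,"y":-0.8,"z":0,"jaw":-1},{"rx":0,"ry":0,"rz":-0.25,"x":0,"y":-0.8,"z":0,"jaw":-1},{"rx":0,"ry":0,"rz":-0.25,"x":0,"y":-0.7,"z":0,"jaw":-1},{"rx":0,"ry":0,"rz":-0.25,"x":0,"y":-0.5,"z":0,"jaw":-1},{"rx":0,"ry":0,"rz":-0.25,"x":0,"y":-0.17,"z":0,"jaw":-1}]'
python3 -m jog '[{"rx":0,"ry":0,"rz":0,"x":0,"y":0,"z":0,"jaw":-1},{"rx":0,"ry":0,"rz":0,"x":0,"y":0,"z":0,"jaw":-1}]'
python3 - <<'E'
from h import *
a=grab_frame("scene")[120:300,220:350]; b=grab_frame("top")[150:330,290:470]
cv2.imwrite("pics/r.png",cv2.resize(np.hstack([a,b])[:,:,::-1],None,fx=2.5,fy=2.5,interpolation=cv2.INTER_CUBIC))
E
```

```text
clock: 6.88
tcp_pos: [0.5607, -0.1161, 0.3054]
orientation: [-2.44, -1.977, 0.002]
contact_force: [0.1, 0.2, -2.7]
grip_width: 0.0128
gripper_force: 97.6
clock: 7.12
tcp_pos: [0.5617, -0.1113, 0.3063]
orientation: [-2.431, -1.989, -0.001]
contact_force: [0.6, 0.1, -2.5]
grip_width: 0.0127
gripper_force: 97.6
```

View pics/r.png

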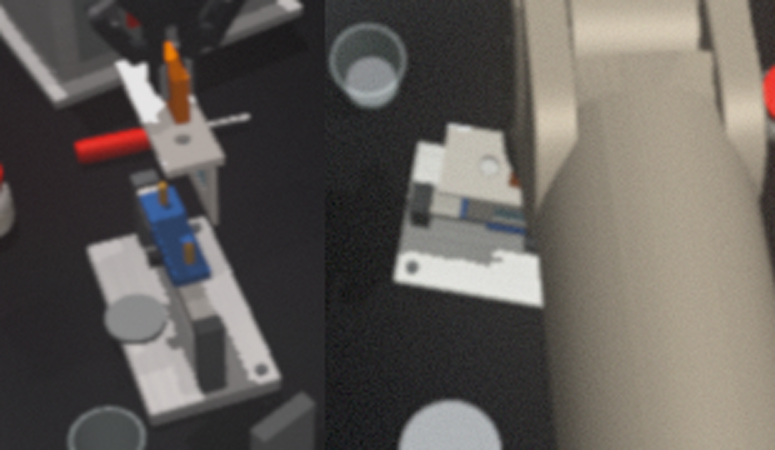

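The scene crop shows the +y hole at pixel (292.8,175.6) and the top crop at (356,216.4), with the window hanging on the robot's side. I'll check these against the pins.

```bash
python3 -c "
from h import *
s=plane('scene',(292.8,175.6),.290);t=plane('top',(356,216.4),.290);print(s,t)
print('pin+y scene .5733 -.0728 top .5739 -.0791')
# grey stand-in: expected hole from kinematics
a=np.radians(-11.4);R=np.array([[np.cos(a),-np.sin(a)],[np.sin(a),np.cos(a)]])
for d in(0,-.003): print(np.array([.5617,-.1113])+R@[.006,.04+d])"
```

```text
[ 0.57698597 -0.06931918  0.29      ] [ 0.57528288 -0.0764404   0.29      ]
pin+y scene .5733 -.0728 top .5739 -.0791
[ 0.57548792 -0.0732751 ]
[ 0.57489495 -0.07621591]
```

```bash
python3 -m jog '[{"rx":0,"ry":0,"rz":0,"x":-0.043,"y":-0.05,"z":-0.3,"jaw":-1},{"rx":0,"ry":0,"rz":0,"x":0,"y":0,"z":-0.4,"jaw":-1},{"rx":0,"ry":0,"rz":0,"x":0,"y":0,"z":-0.3,"jaw":-1},{"rx":0,"ry":0,"rz":0,"x":0,"y":0,"z":-0.2,"jaw":-1},{"rx":0,"ry":0,"rz":0,"x":0,"y":0,"z":-0.2,"jaw":-1},{"rx":0,"ry":0,"rz":0,"x":0,"y":0,"z":-0.2,"jaw":-1},{"rx":0,"ry":0,"rz":0,"x":0,"y":0,"z":0,"jaw":-1}]'
python3 -m jog '[{"rx":0,"ry":0,"rz":0,"x":0,"y":0,"z":-0.12,"jaw":-1},{"rx":0,"ry":0,"rz":0,"x":0,"y":0,"z":-0.12,"jaw":-1},{"rx":0,"ry":0,"rz":0,"x":0,"y":0,"z":0,"jaw":-1},{"rx":0,"ry":0,"rz":0,"x":0,"y":0,"z":0,"jaw":-1}]'; python3 -c "
from bench import get_obs; o=get_obs(); print(o['contact_force'],o['moment'])"
```

```text
clock: 8.1
tcp_pos: [0.5584, -0.1166, 0.2093]
orientation: [-2.434, -1.985, 0.002]
contact_force: [0.2, 0.3, -2.7]
grip_width: 0.0125
gripper_force: 97.5
clock: 8.6
tcp_pos: [0.5591, -0.1166, 0.196]
orientation: [2.435, 1.985, 0.0]
contact_force: [-0.2, 0.3, -2.1]
grip_width: 0.0124
gripper_force: 97.6
[-0.24910149  0.34798394 -2.08917789] [ 0.0300022  -0.01367749 -0.04266183]
```

```bash
python3 -m jog '[{"rx":0,"ry":0,"rz":0,"x":0,"y":0.035,"z":-0.04,"jaw":-1},{"rx":0,"ry":0,"rz":0,"x":0,"y":0,"z":-0.04,"jaw":-1},{"rx":0,"ry":0,"rz":0,"x":0,"y":0,"z":-0.04,"jaw":-1},{"rx":0,"ry":0,"rz":0,"x":0,"y":0,"z":0,"jaw":-1},{"rx":0,"ry":0,"rz":0,"x":0,"y":0,"z":0,"jaw":-1}]'
python3 -m jog '[{"rx":0,"ry":0,"rz":0,"x":0,"y":0,"z":-0.03,"jaw":-1},{"rx":0,"ry":0,"rz":0,"x":0,"y":0,"z":-0.03,"jaw":-1},{"rx":0,"ry":0,"rz":0,"x":0,"y":0,"z":0,"jaw":-1}]'; python3 -c "
from bench import get_obs; o=get_obs(); print(o['contact_force'],o['moment'])"
```

```text
clock: 9.22
tcp_pos: [0.559, -0.1145, 0.1887]
orientation: [2.435, 1.985, 0.0]
contact_force: [0.4, -0.6, -2.3]
grip_width: 0.0129
gripper_force: 97.6
clock: 9.6
tcp_pos: [0.5588, -0.1145, 0.1849]
orientation: [-2.434, -1.985, 0.0]
contact_force: [0.2, -0.9, -2.1]
grip_width: 0.0126
gripper_force: 97.6
[ 0.15854269 -0.91783039 -2.07348861] [-0.03030575 -0.0083277  -0.02899357]
```

```bash
python3 -m jog '[{"rx":0,"ry":0,"rz":0,"x":0,"y":0,"z":-0.02,"jaw":-1},{"rx":0,"ry":0,"rz":0,"x":0,"y":0,"z":-0.02,"jaw":-1},{"rx":0,"ry":0,"rz":0,"x":0,"y":0,"z":0,"jaw":-1}]'; python3 -c "
from bench import get_obs; o=get_obs(); print(o['contact_force'],o['moment'])"
python3 -m jog '[{"rx":0,"ry":0,"rz":0,"x":0,"y":0,"z":-0.02,"jaw":-1},{"rx":0,"ry":0,"rz":0,"x":0,"y":0,"z":0,"jaw":-1}]'; python3 -c "
from bench import get_obs; o=get_obs(); print(o['contact_force'],o['moment'])"
```

```text
clock: 9.98
tcp_pos: [0.5588, -0.1145, 0.1826]
orientation: [-2.434, -1.985, 0.0]
contact_force: [0.3, -0.8, -2.4]
grip_width: 0.0126
gripper_force: 97.6
[ 0.32902846 -0.75869913 -2.37102788] [ 0.02187339  0.02818541 -0.01659353]
clock: 10.22
tcp_pos: [0.5589, -0.1145, 0.1814]
orientation: [-2.435, -1.986, 0.0]
contact_force: [0.3, -0.0, -2.8]
grip_width: 0.0126
gripper_force: 97.6
[ 0.29055221 -0.02628705 -2.76393814] [0.01790098 0.04387187 0.02433456]
```

```bash
python3 -m jog '[{"rx":0,"ry":0,"rz":0,"x":0,"y":0,"z":-0.03,"jaw":-1},{"rx":0,"ry":0,"rz":0,"x":0,"y":0,"z":0,"jaw":-1}]'; python3 -m jog '[{"rx":0,"ry":0,"rz":0,"x":0,"y":0,"z":-0.03,"jaw":-1},{"rx":0,"ry":0,"rz":0,"x":0,"y":0,"z":-0.03,"jaw":-1},{"rx":0,"ry":0,"rz":0,"x":0,"y":0,"z":0,"jaw":-1}]'; python3 -c "
from bench import get_obs; o=get_obs(); print(o['contact_force'],o['moment'])"
```

```text
clock: 10.48
tcp_pos: [0.5588, -0.1145, 0.1795]
orientation: [-2.434, -1.985, 0.0]
contact_force: [0.8, 0.2, -2.8]
grip_width: 0.013
gripper_force: 97.6
clock: 10.85
tcp_pos: [0.5588, -0.1145, 0.1759]
orientation: [-2.434, -1.985, 0.0]
contact_force: [-0.3, 0.2, -1.9]
grip_width: 0.0127
gripper_force: 97.6
[-0.34951404  0.16065571 -1.88653073] [0.0171018  0.02953706 0.00391194]
```

The underside is now about 10 mm below the pin tips with no load, so both pins have entered. I'll go on down towards the seat.

```bash
python3 -m jog '[{"rx":0,"ry":0,"rz":0,"x":0,"y":0,"z":-0.04,"jaw":-1},{"rx":0,"ry":0,"rz":0,"x":0,"y":0,"z":-0.04,"jaw":-1},{"rx":0,"ry":0,"rz":0,"x":0,"y":0,"z":-0.04,"jaw":-1},{"rx":0,"ry":0,"rz":0,"x":0,"y":0,"z":0,"jaw":-1}]'; python3 -m jog '[{"rx":0,"ry":0,"rz":0,"x":0,"y":0,"z":-0.03,"jaw":-1},{"rx":0,"ry":0,"rz":0,"x":0,"y":0,"z":-0.03,"jaw":-1},{"rx":0,"ry":0,"rz":0,"x":0,"y":0,"z":0,"jaw":-1}]'; python3 -c "
from bench import get_obs; o=get_obs(); print(o['contact_force'],o['moment'])"
```

```text
clock: 11.35
tcp_pos: [0.5587, -0.1145, 0.1686]
orientation: [-2.434, -1.985, 0.001]
contact_force: [-0.1, -0.4, -2.3]
grip_width: 0.0128
gripper_force: 97.6
clock: 11.72
tcp_pos: [0.5588, -0.1145, 0.1651]
orientation: [-2.434, -1.985, 0.0]
contact_force: [1.0, 0.6, -3.4]
grip_width: 0.0125
gripper_force: 97.6
[ 0.95303208  0.55798875 -3.431653  ] [-3.96936938e-05  6.27246827e-03 -3.86813775e-02]
```

```bash
for i in 1; do python3 -m jog '[{"rx":0,"ry":0,"rz":0,"x":0,"y":0,"z":-0.03,"jaw":-1},{"rx":0,"ry":0,"rz":0,"x":0,"y":0,"z":0,"jaw":-1}]'; python3 -m jog '[{"rx":0,"ry":0,"rz":0,"x":0,"y":0,"z":-0.03,"jaw":-1},{"rx":0,"ry":0,"rz":0,"x":0,"y":0,"z":0,"jaw":-1}]'; done; python3 -c "
from bench import get_obs; o=get_obs(); print(o['contact_force'],o['moment'])"
```

```text
clock: 11.98
tcp_pos: [0.5591, -0.1145, 0.1639]
orientation: [2.434, 1.985, 0.0]
contact_force: [-0.8, -0.3, 1.0]
grip_width: 0.0124
gripper_force: 98.3
clock: 12.22
tcp_pos: [0.5592, -0.1145, 0.1622]
orientation: [2.434, 1.985, 0.0]
contact_force: [-2.6, 0.6, 6.4]
grip_width: 0.0126
gripper_force: 98.8
[-2.55996176  0.56586324  6.35259095] [ 0.08756813  0.58254832 -0.02046823]
```

```bash
python3 -m jog '[{"rx":0,"ry":0,"rz":0,"x":0,"y":0,"z":-0.03,"jaw":-1},{"rx":0,"ry":0,"rz":0,"x":0,"y":0,"z":0,"jaw":-1}]'; python3 -m jog '[{"rx":0,"ry":0,"rz":0,"x":0,"y":0,"z":-0.03,"jaw":-1},{"rx":0,"ry":0,"rz":0,"x":0,"y":0,"z":0,"jaw":-1}]';  python3 -c "
from bench import get_obs; o=get_obs(); print(o['contact_force'],o['moment'])"
```

```text
clock: 12.48
tcp_pos: [0.5592, -0.1145, 0.1608]
orientation: [2.434, 1.985, 0.0]
contact_force: [-4.7, 0.9, 8.8]
grip_width: 0.0128
gripper_force: 99.2
clock: 12.72
tcp_pos: [0.5592, -0.1145, 0.1593]
orientation: [2.434, 1.985, 0.0]
contact_force: [-4.9, 0.4, 11.6]
grip_width: 0.0124
gripper_force: 99.7
[-4.86675668  0.3664635  11.6217759 ] [ 0.11156452  1.09350584 -0.00731929]
```

```bash
python3 -m jog '[{"rx":0,"ry":0,"rz":0,"x":0,"y":0,"z":-0.02,"jaw":-1},{"rx":0,"ry":0,"rz":0,"x":0,"y":0,"z":0,"jaw":-1},{"rx":0,"ry":0,"rz":0,"x":0,"y":0,"z":0,"jaw":-1},{"rx":0,"ry":0,"rz":0,"x":0,"y":0,"z":0,"jaw":-1},{"rx":0,"ry":0,"rz":0,"x":0,"y":0,"z":0,"jaw":-1},{"rx":0,"ry":0,"rz":0,"x":0,"y":0,"z":0,"jaw":-1},{"rx":0,"ry":0,"rz":0,"x":0,"y":0,"z":0,"jaw":-1}]'; python3 -c "
from bench import get_obs; o=get_obs(); print(o['contact_force'],o['moment'])"
python3 -m jog '[{"rx":0,"ry":0,"rz":0,"x":0,"y":0,"z":0.04,"jaw":-1},{"rx":0,"ry":0,"rz":0,"x":0,"y":0,"z":0.04,"jaw":-1},{"rx":0,"ry":0,"rz":0,"x":0,"y":0,"z":0,"jaw":-1}]'; python3 -c "
from bench import get_obs; o=get_obs(); print(o['contact_force'],o['moment'])"
```

```text
clock: 13.6
tcp_pos: [0.5592, -0.1145, 0.1585]
orientation: [2.434, 1.985, 0.0]
contact_force: [-5.6, 0.2, 12.1]
grip_width: 0.0126
gripper_force: 100.1
[-5.56132623  0.16295318 12.05289656] [ 0.110664    1.25061296 -0.01020568]
clock: 13.98
tcp_pos: [0.5591, -0.1145, 0.1625]
orientation: [2.434, 1.985, 0.001]
contact_force: [-2.8, 0.9, 4.9]
grip_width: 0.0128
gripper_force: 98.9
[-2.84652195  0.89017265  4.93342655] [ 0.08231286  0.50466852 -0.03111015]
```

```bash
python3 -m jog '[{"rx":0,"ry":0,"rz":0,"x":0,"y":0,"z":0.02,"jaw":-1},{"rx":0,"ry":0,"rz":0,"x":0,"y":0,"z":0,"jaw":-1}]' 20;  python3 -m jog '[{"rx":0,"ry":0,"rz":0,"x":0,"y":0,"z":0,"jaw":-0.6},{"rx":0,"ry":0,"rz":0,"x":0,"y":0,"z":0,"jaw":0},{"rx":0,"ry":0,"rz":0,"x":0,"y":0,"z":0,"jaw":1},{"rx":0,"ry":0,"rz":0,"x":0,"y":0,"z":0,"jaw":1},{"rx":0,"ry":0,"rz":0,"x":0,"y":0,"z":0,"jaw":1},{"rx":0,"ry":0,"rz":0,"x":0,"y":0,"z":0,"jaw":1},{"rx":0,"ry":0,"rz":0,"x":0,"y":0,"z":0,"jaw":1}]'; python3 -c "
from bench import get_obs; o=get_obs(); print(o['contact_force'],o['moment'])"
```

```text
clock: 14.22
tcp_pos: [0.5592, -0.1145, 0.1632]
orientation: [2.434, 1.985, 0.001]
contact_force: [-1.2, 0.5, 3.9]
grip_width: 0.0123
gripper_force: 98.7
clock: 15.1
tcp_pos: [0.5589, -0.1145, 0.1629]
orientation: [2.435, 1.986, 0.0]
contact_force: [-0.2, -0.1, -0.4]
grip_width: 0.0855
gripper_force: 0.0
[-0.18065166 -0.11019672 -0.39993733] [ 0.01662826  0.00630258 -0.00110269]
```

Released, with no force on the tool. I'll retreat straight up and then back, clear of the view.

```bash
python3 -m jog '[{"rx":0,"ry":0,"rz":0,"x":0,"y":0,"z":0.2,"jaw":1},{"rx":0,"ry":0,"rz":0,"x":0,"y":0,"z":0.4,"jaw":1},{"rx":0,"ry":0,"rz":0,"x":0,"y":0,"z":0.6,"jaw":1},{"rx":0,"ry":0,"rz":0,"x":0,"y":0,"z":0.8,"jaw":1},{"rx":0,"ry":0,"rz":0,"x":0,"y":0.4,"z":0.6,"jaw":1},{"rx":0,"ry":0,"rz":0,"x":0,"y":0.8,"z":0.2,"jaw":1},{"rx":0,"ry":0,"rz":0,"x":0,"y":0.8,"z":0,"jaw":1},{"rx":0,"ry":0,"rz":0,"x":0,"y":0.8,"z":0,"jaw":1}]'
python3 -m jog '[{"rx":0,"ry":0,"rz":0,"x":0,"y":0.8,"z":0,"jaw":1},{"rx":0,"ry":0,"rz":0,"x":0,"y":0.8,"z":0,"jaw":1},{"rx":0,"ry":0,"rz":0,"x":0,"y":0.6,"z":0,"jaw":1},{"rx":0,"ry":0,"rz":0,"x":0,"y":0.3,"z":0,"jaw":1},{"rx":0,"ry":0,"rz":0,"x":0,"y":0,"z":0,"jaw":1}]'
python3 - <<'E'
from h import *
a=grab_frame("scene")[140:300,220:380]; b=grab_frame("top")[170:330,300:460]
cv2.imwrite("pics/e.png",cv2.resize(np.hstack([a,b])[:,:,::-1],None,fx=2.5,fy=2.5,interpolation=cv2.INTER_CUBIC))
E
```

```text
clock: 16.1
tcp_pos: [0.5589, 0.055, 0.3323]
orientation: [2.434, 1.984, 0.002]
contact_force: [0.0, 0.6, -0.1]
grip_width: 0.0851
gripper_force: 0.0
clock: 16.73
tcp_pos: [0.5587, 0.2042, 0.3312]
orientation: [-2.433, -1.988, -0.0]
contact_force: [0.3, -0.1, 1.1]
grip_width: 0.0854
gripper_force: 0.0
```

View pics/e.png

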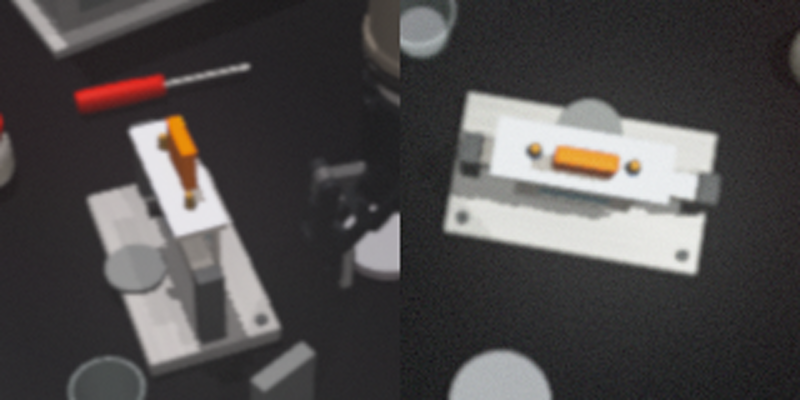

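Both brass pins come up through the holes, at crop (535,150) and (633,167) in the top view. The flange lies flat on the head and the robot is clear, so I'll hand in.

```bash
python3 -c "
from bench import r
print(r.hand_in())"
```

```text
the job is handed in; nothing more can be done
None
```

The frame hangs level on both brass pins and the job is handed in at about 17 s: I pushed it down with about 15 N for roughly 0.6 s, then let go. The cameras put the holes over the pins closely enough that they entered on the first descent, so I did not need to feel along the rail.

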